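# Dry-fit three porcelain finials on their lids

### The arm

A 7-joint arm with a two-finger parallel gripper is mounted at the origin on the work surface. World frame = base frame: x ahead of the robot, y to its left, z up, the work surface at z = 0. Lengths are in mm, angles in rad, forces in N, time in s.
With the tool pointing down it reaches from about 400 to 850 mm from the base axis. Payload 4.5 kg.
Tool frame: the origin (TCP) lies midway between the tips of the shut fingers; the grasp point (between the pads) lies 19 mm behind it; z points along the fingers, y is the line along which they close (so a half turn about z gives the same grasp; the last joint's range is limited). The gripper opens to 88 mm and grips with 3 to 60 N. Pads are 18 mm wide; open, the fingers measure 123 mm over their backs; the gripper's body (75 mm by 187 mm) begins 45 mm behind the grasp point.
Start: joints at [-1.117, 0.689, -0.195, 1.565, 0.157, 0.902, -0.215], TCP at [254.72, 570.764, 238.743] pointing down, gripper open.
Joint ranges: [-3.01, 3.01], [-0.46, 2.08], [-1.47, 1.51], [0.13, 2.56], [-1, 4.14], [0.04, 2.09], [-2.66, 2.66]. Speed limits (rad/s): [2.57, 2.57, 3.14, 3.14, 3.14, 3.14, 3.14].

### API

Orientations are given as [roll, pitch, yaw] about the fixed x, y, z axes, in that order (R = Rz(yaw) Ry(pitch) Rx(roll)).
In Python, from plant import env gives the robot as it stands. Calls block until the motion is done:
- env.move_pose(position, orientation): joint-space move of the TCP to a pose.
- env.move_straight(position, vel=150, frame=None): straight line of the TCP; frame=None keeps the orientation; vel is the mean speed in mm/s.
- env.set_joints(angles): joint-space move.
- env.release() and env.grasp(effort=None): open the fingers fully, or close them until they stop; effort is the grip in N (None keeps the last).
- env.hold(seconds).
- env.inverse_kinematics(position, orientation): joint angles nearest the present ones, or None.
- env.sense(): the state.
- env.capture(name): name is "scene" or "top" or "wrist"; returns a dict with "image" (384x512x3 uint8, blue, green, red), "fx", "fy", "cx", "cy" (pixels), "rvec" (rotation vector, rad) and "tvec" (3), from world to camera coordinates, as OpenCV has them. Camera axes: x right, y down, z forward; pixel columns grow to the right and rows downward; lengths in mm; the calibration is good to about 2 mm. A picture is of the moment at which its call begins. There is no depth.
A pose or a line that the arm cannot do raises env.IKError and nothing moves.
- env.finish_job(): hands the job in; it is judged then, once.
The state is a dict: "time": time; "joint_pos": joint angles; "dq": joint speeds; "joint_efforts": joint torques, N m; "eef_pos": TCP position; "tcp_rot": TCP orientation; "contact_force": force on the tool from outside, world axes, zero at the start; "torque": the same for the moment, N m; "width": finger opening in mm; "gripper_force": force on a finger pad.
Only numpy, scipy, OpenCV 4.12 (cv2) and the standard library are available. Lean on these libraries where they do the work, as an engineer would, in place of code of your own. Each camera call takes 0.05 s, during which the arm holds its last target. There are 200 camera calls.

### The job

Three porcelain lids on the trolley have lost their finials (the blue-ringed white knobs standing loose nearby): stand each finial upright in the middle of the flat unglazed top of its own lid, the largest on the largest lid, the middle one on the middle lid and the smallest on the smallest. Set them down gently, let go of them, and leave the brooch, pin vise, candle snuffer and clip stand undisturbed.

Things in the scene. Friction and masses are not known exactly. Their poses are not given: they have to be found in the camera images.
- finial_large_center (a point): Centre (half-way up, on its axis) of the large loose lid finial: a bud-shaped white porcelain knob with thin blue rings, round about its upright z axis, standing on its flat round foot. 54 mm tall, 44 mm across its widest part (a straight band from 39 % to 63 % of its height, which fingers close on), foot 42 mm across, narrower neck just above the foot, pointed top. The three finials have one form in three sizes.
- finial_medium_center (a point): Centre (half-way up, on its axis) of the medium loose lid finial: a bud-shaped white porcelain knob with thin blue rings, round about its upright z axis, standing on its flat round foot. 42.1 mm tall, 34.3 mm across its widest part (a straight band from 39 % to 63 % of its height, which fingers close on), foot 32.8 mm across, narrower neck just above the foot, pointed top. The three finials have one form in three sizes.
- finial_small_center (a point): Centre (half-way up, on its axis) of the small loose lid finial: a bud-shaped white porcelain knob with thin blue rings, round about its upright z axis, standing on its flat round foot. 32.4 mm tall, 26.4 mm across its widest part (a straight band from 39 % to 63 % of its height, which fingers close on), foot 25.2 mm across, narrower neck just above the foot, pointed top. The three finials have one form in three sizes.
- lid_large_top (a point): Centre of the flat top of the large knobless lid: a round domed white porcelain lid with a blue rim and blue dots, 124 mm across and 40 mm high, lying rim down on the trolley and fixed there with wax. Its flat round unglazed buff top, 68 mm across, is where its finial stands; z up.
- lid_medium_top (a point): Centre of the flat top of the medium knobless lid: a round domed white porcelain lid with a blue rim and blue dots, 98 mm across and 34 mm high, lying rim down on the trolley and fixed there with wax. Its flat round unglazed buff top, 58 mm across, is where its finial stands; z up.
- lid_small_top (a point): Centre of the flat top of the small knobless lid: a round domed white porcelain lid with a blue rim and blue dots, 76 mm across and 28 mm high, lying rim down on the trolley and fixed there with wax. Its flat round unglazed buff top, 50 mm across, is where its finial stands; z up.
- brooch: Bystander: pink round porcelain brooch, 38 mm across, 11 mm high, loose; origin at the centre of its underside.
- pin_vise: Bystander: brass pin vise, a 9 mm thick, 76 mm long rod lying along its x axis, loose; origin at the middle of its underside.
- snuffer: Bystander: pewter candle snuffer lying along its x axis, loose: 30 mm bell at +70 mm to +30 mm, thin handle to -88 mm; origin on the trolley under it.
- clip_stand: Bystander: fixed cast-iron stand, foot 120 x 100 mm, with a spring clip that holds a broken green teapot spout, 221 mm high in all; origin at the centre of the foot's underside.
Things that resemble listed ones, but are neither listed nor needed, are in the scene too. What is shaped like the part that bears finial_small_center but red is not meant. What is shaped like the part that bears finial_large_center but pink is not meant.

How it is judged:
By the outcome, as a careful person would: the job done as asked, in the order asked, and still so for the second after the job is handed in, with the robot touching nothing.
It also fails if it takes over 112 s, if anything falls off the work surface, if the arm or the gripper's body presses on something with over 40 N, if the wrist force passes 120 N, or if a joint passes its speed limit or range.

## Working session

There is one attempt and no reset: what is moved stays moved. The work goes in short steps, each a Python script; the robot and the scene stay as the last script left them, time stands still between calls to the robot, and variables do not carry over. Pictures are saved under pics/ and viewed, at most 14 in all, crops included, and the job is handed in when it is done.

```bash
mkdir -p pics; ls; python3 - <<'E'
from plant import env
import cv2,numpy as np
for n in("scene","top"):
    c=env.capture(n);cv2.imwrite(f"pics/{n}0.png",cv2.resize(c["image"],None,fx=1.5,fy=1.5,interpolation=cv2.INTER_CUBIC))
    R=cv2.Rodrigues(np.array(c["rvec"]))[0];print(n,c["fx"],c["cx"],c["cy"],-R.T@np.array(c["tvec"]).ravel(),R[2])
s=env.sense();print(s["time"],s["eef_pos"],s["tcp_rot"],s["width"])
E
```

```text
pics
scene 365.1466959151438 253.2506570452807 193.0742512002337 [1158.63589304  517.54339571  628.98052369] [-0.65998845 -0.43621668 -0.61166188]
top 362.4041256666324 251.13939854859157 197.0441421230094 [455.14830929 112.89870112 880.37169155] [ 0.09269633  0.0268408  -0.99533259]
0.1 [254.54140786 570.20894251 238.0134959 ] [-3.13997233e+00  1.30037772e-04  2.72190588e+00] 88.08900580917678
```

View pics/scene0.png

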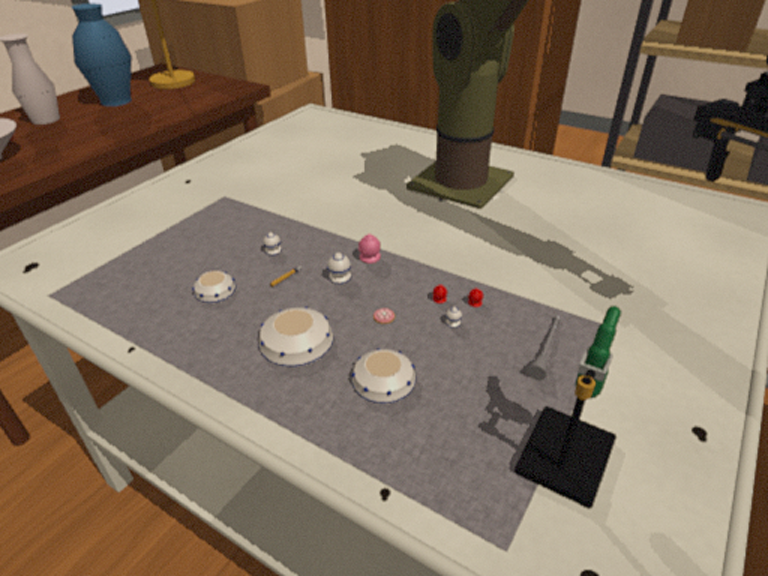

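View pics/top0.png

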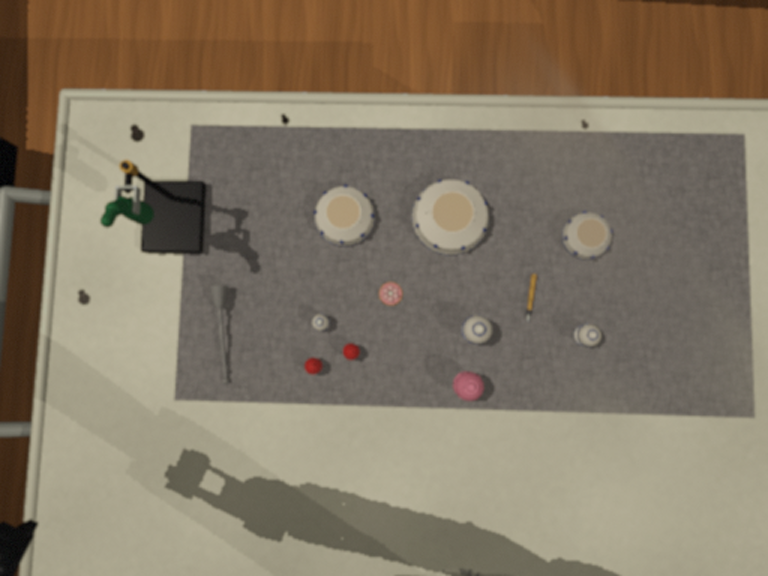

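The top view (px at 1.5×) shows the large lid at (452,213), the medium lid at (344,212) and the small lid at (590,234). The white finials are at (478,329) large, (589,335) medium and (320,322) small. The red knobs at (313,366) and (351,352) and the pink one at (469,386) are decoys because of their colour.

```bash
cat > h.py <<'E'
from plant import env
import cv2,numpy as np
def ray(c,u,v,z):
    R=cv2.Rodrigues(np.array(c["rvec"]))[0];o=-R.T@np.array(c["tvec"]).ravel()
    d=R.T@np.array([(u-c["cx"])/c["fx"],(v-c["cy"])/c["fy"],1.]);return o+d*(z-o[2])/d[2]
def proj(c,p):
    R=cv2.Rodrigues(np.array(c["rvec"]))[0];q=R@np.array(p,float)+np.array(c["tvec"]).ravel()
    return np.array([c["fx"]*q[0]/q[2]+c["cx"],c["fy"]*q[1]/q[2]+c["cy"]])
def blob(m,u,v):
    """bbox centre, centroid, size of the mask component nearest (u,v)"""
    n,l,s,ce=cv2.connectedComponentsWithStats(m.astype(np.uint8))
    k=1+np.argmin([np.hypot(*(ce[i]-(u,v)))+(1e3 if s[i,4]<25 else 0) for i in range(1,n)])
    return ce[k],s[k,:2]+(s[k,2:4]-1)/2,s[k,2:5]
def buff(im):
    h=cv2.cvtColor(im,cv2.COLOR_BGR2HSV).astype(int);return (h[...,0]>5)&(h[...,0]<22)&(h[...,1]>65)&(h[...,2]>120)
def white(im):
    h=cv2.cvtColor(im,cv2.COLOR_BGR2HSV).astype(int);return (h[...,1]<60)&(h[...,2]>135)
E
python3 - <<'E'
from h import *
c=env.capture("top");im=c["image"]
for n,u,v,z in(("L",452,213,40),("M",344,212,34),("S",590,234,28)):
    ce,bc,s=blob(buff(im),u/1.5,v/1.5);p=ray(c,*ce,z);print(n,ce,bc,s,p.round(1), 2*(s[2]/np.pi)**.5*(880-z)/362)
    print(im[int(v/1.5),int(u/1.5)])
for n,u,v,z in(("L",478,329,27),("M",589,335,21),("S",320,322,16)):
    ce,bc,s=blob(white(im),u/1.5,v/1.5);print(n,ce,bc,s,ray(c,*ce,z).round(1),s[:2]*(880-z)/362)
E
```

```text
L [301.38653846 140.87307692] [301.5 141. ] [ 26  25 520] [669.3  20.9  40. ] 59.707301937765486
[116 149 170]
M [228.21264368 140.75      ] [228. 141.] [ 21  21 348] [667.3 194.2  34. ] 49.19335853709271
[121 154 174]
S [393.92771084 155.        ] [394. 155.] [ 19  17 249] [ 643.1 -199.1   28. ] 41.90692135981227
[111 137 155]
L [316.55555556 219.31666667] [317. 219.] [ 17  17 180] [486.2 -18.8  27. ] [40.05801105 40.05801105]
M [391.47787611 223.13274336] [392. 223.] [ 13  13 113] [ 482.3 -194.7   21. ] [30.8480663 30.8480663]
S [211.88135593 214.76271186] [212.5 214.5] [10 10 59] [490.7 228.9  16. ] [23.86740331 23.86740331]
```

Blob sizes (17, 13 and 10 px) confirm large, medium and small. Next I move above the large finial and look at it with the wrist camera.

```bash
python3 - <<'E'
from h import *
P=np.pi
for p in((486,-19,160),(486,-19,9),(669,21,160),(482,-195,4),(643,-199,150),(667,194,34),(491,229,3),(643,-199,31)):
    for y in(0,P):
        q=env.inverse_kinematics(p,[P,0,y]);print(p,round(y),None if q is None else np.round(q,2))
E
python3 - <<'E'
from h import *
P=np.pi
q=env.inverse_kinematics((486,-19,160),[P,0,P])
env.move_pose((486,-19,160),[P,0,P if q is not None else 0])
c=env.capture("wrist");cv2.imwrite("pics/w1.png",c["image"]);print(proj(c,(486,-19,27)))
s=env.sense();print(s["time"],s["eef_pos"],s["joint_pos"],s["contact_force"])
E
```

```text
(486, -19, 160) 0 [-0.28  0.68  0.36  2.07 -0.5   0.48 -1.11]
(486, -19, 160) 3 [ 0.19  0.66 -0.39  2.05  0.48  0.52  1.02]
(486, -19, 9) 0 [-0.09  0.94  0.05  2.12 -0.49  0.09 -1.14]
(486, -19, 9) 3 [ 0.13  0.95 -0.31  2.11  1.18  0.27  0.35]
(669, 21, 160) 0 [-0.32  0.88  0.43  1.51 -0.45  0.85 -1.29]
(669, 21, 160) 3 [ 0.11  0.86 -0.41  1.48  0.4   0.88  1.14]
(482, -195, 4) 0 [ 0.26  0.96  0.06  2.02 -0.29  0.17 -0.99]
(482, -195, 4) 3 [ 0.53  0.98 -0.39  2.01  1.05  0.37  0.85]
(643, -199, 150) 0 [ 0.03  0.9   0.41  1.5  -0.44  0.84 -0.97]
(643, -199, 150) 3 [ 0.48  0.89 -0.5   1.47  0.49  0.9   1.4 ]
(667, 194, 34) 0 [-0.54  1.08  0.39  1.47 -0.54  0.7  -1.48]
(667, 194, 34) 3 [-0.19  1.05 -0.33  1.45  0.45  0.72  0.87]
(491, 229, 3) 0 [-0.62  0.98  0.16  1.96 -0.59  0.25 -1.52]
(491, 229, 3) 3 [-0.43  0.97 -0.15  1.95  0.51  0.26  0.56]
(643, -199, 31) 0 [ 0.1   1.04  0.26  1.54 -0.39  0.61 -1.01]
(643, -199, 31) 3 [ 0.56  1.1  -0.67  1.51  0.84  0.84  1.14]
[253.68893928 179.67946795]
2.475 [486.38620269 -17.89770325 160.13175143] [ 0.1844158   0.66137251 -0.38590249  2.04695824  0.4829376   0.51985028
  1.01970382] [ 1.13023634  0.63604668 -0.94773774]
```

View pics/w1.png

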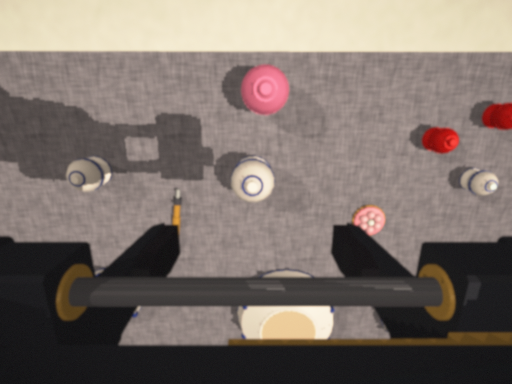

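The wrist picture shows the large white finial at (252,180) between the fingers and the pink decoy at (265,90). The medium finial is at (88,174) and the small one at (480,182), with red decoys at (440,139) and (498,116).

```bash
python3 - <<'E'
from h import *
c=env.capture("wrist");im=c["image"]
for n,u,v,z,ax in(("L",252,180,27,(486,-19)),("M",88,174,21,0),("S",480,182,16,0)):
    ce,bc,s=blob(white(im),u,v);print(n,ce,bc,s,ray(c,*bc,z).round(1))
print("tip",ray(c,252,185,53).round(1))
c=env.capture("scene");im=c["image"]
for n,p in(("L",(669,21,40)),("M",(667,194,34)),("S",(643,-199,28))):
    u,v=proj(c,p);ce,bc,s=blob(buff(im),u,v);print(n,(u,v),ce,s,ray(c,*ce,p[2]).round(1))
for n,p in(("L",(486,-19,27)),("M",(482,-195,21)),("S",(491,229,16))):
    u,v=proj(c,p);ce,bc,s=blob(white(im),u,v);print(n,(u,v),bc,s,ray(c,*bc,p[2]).round(1))
E
```

```text
L [269.16130817 123.10674277] [255.5 137.5] [   512    276 103014] [442.8 -17.2  27. ]
M [ 74.95121951 177.95121951] [ 75.5 178. ] [10 11 82] [ 485.8 -206.9   21. ]
S [370.68965517 222.44827586] [370.5 222.5] [ 6  6 29] [538.5 112.4  16. ]
tip [484.3 -20.5  53. ]
L (np.float64(195.19244827987626), np.float64(214.1479125530902)) [194.99375  214.646875] [ 25  17 320] [670.7  21.8  40. ]
M (np.float64(254.88596794956274), np.float64(241.78216813865717)) [254.96296296 242.29292929] [ 23  17 297] [668.3 195.   34. ]
S (np.float64(140.8782597039728), np.float64(185.16010552075556)) [140.82568807 185.23853211] [ 16   9 109] [ 643.3 -198.9   28. ]
L (np.float64(226.09437378354858), np.float64(176.95897991467024)) [226. 174.] [ 15  13 143] [474.1 -28.   27. ]
M (np.float64(180.92043403800378), np.float64(160.9064394033417)) [179.  160.5] [ 7  6 32] [ 483.3 -201.7   21. ]
S (np.float64(303.07481365893864), np.float64(210.14134218368883)) [304.  210.5] [13 14 93] [491.  231.7  16. ]
```

```bash
cat >> h.py <<'E'
def at():
    s=env.sense();print(round(s["time"],1),np.round(s["eef_pos"],1),"w",round(s["width"],1),"f",round(s["gripper_force"],1),np.round(s["contact_force"],1));return s
def pick(x,y,z,f):
    env.move_straight((x,y,z+60));env.move_straight((x,y,z),vel=70);env.hold(.3);at()
    env.grasp(f);env.hold(.3);at();env.move_straight((x,y,130),vel=100);env.hold(.2);at()
E
python3 - <<'E'
from h import *
pick(485.5,-19.5,8.5,15)
c=env.capture("wrist");cv2.imwrite("pics/w2.png",c["image"]);p=env.sense()["eef_pos"];print(proj(c,p+[0,0,54-8.5]))
E
```

```text
4.6 [485.7 -19.6   8.7] w 88.0 f 0.0 [-0.1  0.3 -0.4]
5.7 [485.5 -19.6   8.5] w 43.2 f 15.0 [-0.6  0.1  0.7]
7.3 [485.3 -19.4 129.6] w 43.1 f 15.0 [ 0.2 -0.1 -0.8]
[254.53156159 288.31494083]
```

View pics/w2.png

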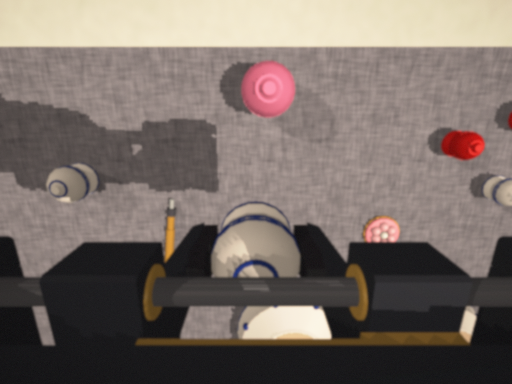

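The finial is gripped upright at (256,245). Now I place it.

```bash
cat >> h.py <<'E'
def place(x,y,z):
    h=env.sense()["eef_pos"][2]
    env.move_straight((x,y,h),vel=130);env.move_straight((x,y,z+15),vel=80);env.move_straight((x,y,z+2),vel=30);env.hold(.3)
    f0=at()["contact_force"][2]
    for k in range(1,11):
        env.move_straight((x,y,z+2-.5*k),vel=10);env.hold(.1);s=env.sense()
        if s["contact_force"][2]-f0>2: break
    print(k);at();env.release();env.hold(.3);at()
    env.move_straight((x,y,z+100),vel=100);at()
E
python3 - <<'E'
from h import *
place(670,21.4,48.5)
c=env.capture("wrist");cv2.imwrite("pics/w3.png",c["image"])
E
```

```text
10.8 [670.1  21.4  50.7] w 42.8 f 15.0 [ 0.8 -0.3 -0.8]
5
12.5 [670.1  21.4  48.5] w 42.8 f 15.0 [-1.9  0.2  4.8]
13.6 [670.   21.4  48. ] w 88.2 f 0.0 [ 0.   0.9 -0.7]
14.8 [669.4  21.3 147.7] w 88.3 f 0.0 [-0.8 -0.3 -0.4]
```

View pics/w3.png

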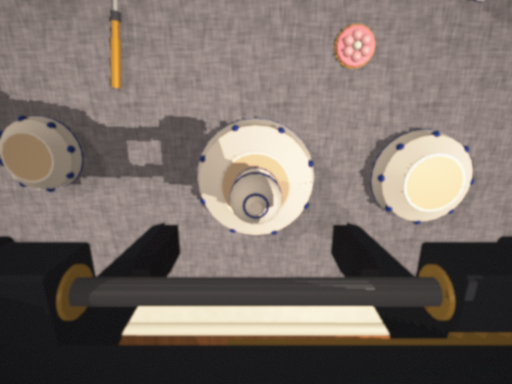

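The large finial stands on its lid, with the tip at (256,205). I check that tip position, then take a close look at the medium finial.

```bash
python3 - <<'E'
from h import *
c=env.capture("wrist");print("tipL",ray(c,256,205,93.5).round(1))
env.move_straight((482,-196,148),vel=200);env.hold(.2)
c=env.capture("wrist");cv2.imwrite("pics/w4.png",cv2.resize(c["image"][100:250,150:350],None,fx=3,fy=3,interpolation=cv2.INTER_CUBIC));at()
print(proj(c,(482,-196,42)),proj(c,(482,-196,21)))
E
```

```text
tipL [668.1  22.2  93.5]
16.7 [ 482.4 -195.5  148. ] w 88.2 f 0.0 [ 0.8 -0.2 -0.5]
[254.07895676 186.94580749] [254.15046216 181.20314783]
```

View pics/w4.png

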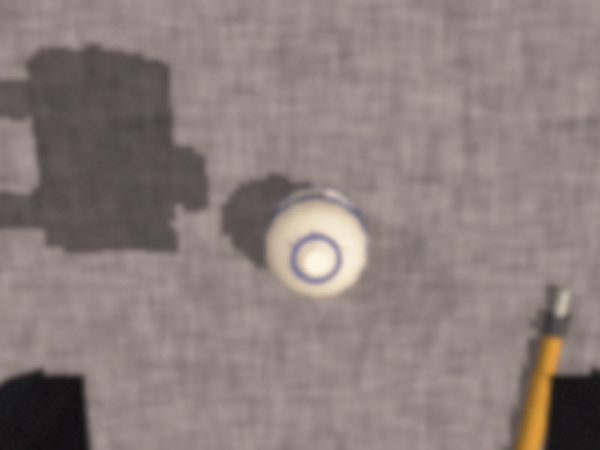

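The medium finial's tip is at full-picture (255,187), matching the prediction within a pixel.

```bash
python3 - <<'E'
from h import *
pick(482,-195.3,4,12)
place(667.9,194.6,38)
c=env.capture("wrist");cv2.imwrite("pics/w5.png",c["image"])
E
```

```text
18.7 [ 482.1 -195.4    4.3] w 88.1 f 0.0 [-0.  -0.5  0.3]
19.9 [ 482.  -195.3    4. ] w 33.5 f 12.0 [-0.1 -0.3 -0.2]
21.5 [ 481.8 -195.2  129.6] w 33.3 f 12.0 [ 0.  -0.1 -0.5]
27.0 [668.  194.6  40.1] w 33.4 f 12.0 [ 0.  -0.2 -0.8]
5
28.7 [668.  194.6  38. ] w 33.4 f 12.0 [-2.7 -0.9  6. ]
29.9 [667.9 194.6  37.5] w 87.9 f 0.0 [-0.   0.1  0.6]
31.1 [667.4 194.3 137.1] w 88.6 f 0.0 [ 0.7  0.3 -0.4]
```

View pics/w5.png

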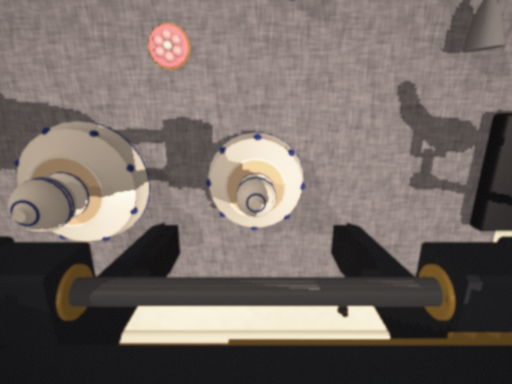

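The medium finial stands centred on its lid, tip at (256,202), and the large one still stands. Next is the small finial.

```bash
python3 - <<'E'
from h import *
env.move_straight((491,230,138),vel=200);env.hold(.2)
c=env.capture("wrist");cv2.imwrite("pics/w6.png",cv2.resize(c["image"][80:230,130:380],None,fx=3,fy=3,interpolation=cv2.INTER_CUBIC));at()
print(proj(c,(491,230,32)),proj(c,(491,230,16)))
E
```

```text
32.4 [491.7 229.7 137.9] w 88.1 f 0.0 [ 0.8 -0.8 -0. ]
[255.26129668 186.54024528] [255.25472619 182.10500693]
```

View pics/w6.png

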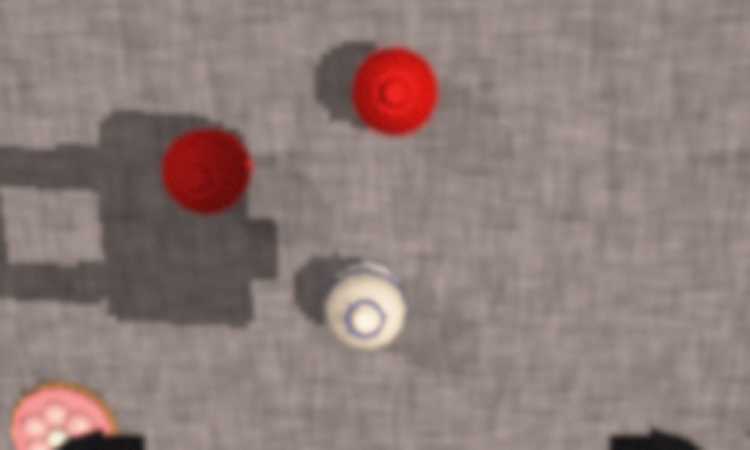

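The white small finial's tip is at full-picture (252,187), so y is about 227. The red decoys at crop (395,92) and (207,170) and the brooch at crop (63,435) are clear of the finger paths.

```bash
python3 - <<'E'
from h import *
pick(491.2,227.2,2.5,10)
place(643.2,-199,30.5)
c=env.capture("wrist");cv2.imwrite("pics/w7.png",c["image"])
E
```

```text
34.4 [491.4 227.2   2.8] w 88.0 f 0.0 [-0.2 -0.3  0.2]
35.7 [491.2 227.2   2.5] w 25.7 f 10.0 [-0.   0.2 -0.6]
37.3 [491.  227.1 129.6] w 25.7 f 10.0 [-1.1 -0.9 -0.3]
43.0 [ 643.3 -199.    32.7] w 26.2 f 10.0 [-0.6 -0.6 -0.6]
5
44.8 [ 643.3 -199.1   30.5] w 26.0 f 10.0 [-1.4  0.8  6. ]
46.1 [ 643.2 -199.    30. ] w 88.2 f 0.0 [-0.3  1.  -0.5]
47.2 [ 642.6 -199.   129.7] w 88.4 f 0.0 [ 0.2 -0.9 -0.7]
```

View pics/w7.png

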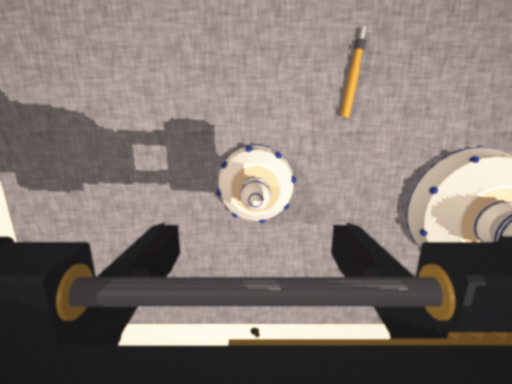

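The small finial stands on its lid, tip at (256,201). I clear the arm and make a final check.

```bash
python3 - <<'E'
from h import *
c=env.capture("wrist");print("tipS",ray(c,256,201,60).round(1))
env.move_straight((600,-199,260),vel=150)
env.move_straight((430,0,300),vel=200);env.hold(.3);at()
a=env.capture("scene");i1=cv2.resize(a["image"][140:290,110:310],(800,600),interpolation=cv2.INTER_CUBIC)
cv2.imwrite("pics/fs.png",i1)
E
```

```text
tipS [ 643.4 -197.9   60. ]
50.2 [ 4.302e+02 -3.000e-01  2.999e+02] w 88.1 f 0.0 [ 0.3  0.9 -0.6]
```

View pics/fs.png

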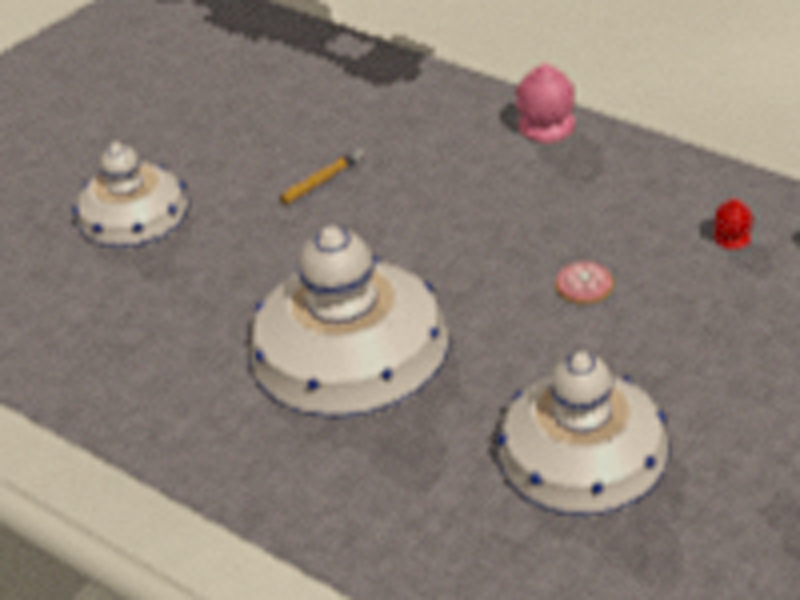

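All three finials stand upright and centred on their lids: small at crop (122,183), large at (340,300) and medium at (581,410). The brooch and the pin vise are where they were. Handing in.

```bash
python3 -c "
from plant import env
print(env.finish_job())"
```

```text
the job is handed in; nothing more can be done
None
```

The job is handed in: all three finials stand upright, released and centred to about 2 mm on their own lids, set down largest first; the brooch and pin vise look unmoved in the last picture, and the arm never worked close to the snuffer or clip stand, though that picture did not cover them.

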